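# Slide the buckle blank under the punch bridge and mark it

### The arm

A 6-joint arm with a two-finger parallel gripper is mounted at the origin on the work surface. World frame = base frame: x ahead of the robot, y to its left, z up, the work surface at z = 0. Lengths are in m, angles in rad, forces in N, time in s.
With the tool pointing down it reaches from about 0.25 to 0.8 m from the base axis. Payload 3.9 kg.
Tool frame: the origin (TCP) lies midway between the tips of the shut fingers; the grasp point (between the pads) lies robot.pinch_z behind it (robot.pinch_z is the distance from the TCP to the grasp point, in m); z points along the fingers, y is the line along which they close (so a half turn about z gives the same grasp; the last joint's range is limited). The gripper opens to 85 mm and grips with 20 to 120 N. Pads are 22 mm wide; open, the fingers measure 114 mm over their backs; the gripper's body (76 mm by 85 mm) begins 54 mm behind the grasp point. The pads swing forward as they close: fully open they stand 13 mm farther back than shut.
Start: joints at [1.141, 0.26, -0.138, 1.173, 0, 1.571], TCP at [0.219, 0.477, 0.199] pointing down, gripper open.
Joint ranges: [-2.78, 2.78], [-0.83, 1.72], [-1.28, 1.37], [-1.9, 2.12], [-1.57, 1.48], [-3.14, 3.14]. Speed limits (rad/s): [2.57, 2.57, 3.14, 3.14, 3.14, 3.14].

### API

Orientations are given as a 3x3 rotation matrix whose columns are the frame's x, y, z axes.
In Python, from station import robot, optics, order gives the robot as it stands.
- The arm moves only by the tool servo_tool, never from a script. Its argument "series" is a list of rows, each an object with "jaw": the opening, from 0 (shut) to 1 (fully open); "slide": the shift along the tool's x, y, z normalised to -1 to 1, where 1 is 30 mm, a list of three; "angular": the turn, a rotation vector about the tool's x, y, z normalised to -1 to 1, where 1 is 0.08 rad, a list of three. A call has 1 to 12 rows; each row shifts and turns the commanded pose from where the row before left it, along the tool's axes as they then stand; what a row does not reach is not made up. A row lasts 1/12 s, in which the tool goes at most 41.7 mm and 7.16 degrees, less where a joint would pass 70% of its speed; a pose out of reach is approached as far as the arm can. A call with a number of a shift or a turn outside -1 to 1 is refused whole. A call with a gripper value outside its range is refused whole. The fingers move at their own pace and stop on an object; "grip_force" is the grip in N (left out, the last holds). Time passes only in rows, so rows that do not move let the fingers close. It gives the time, the measured TCP pose, the force, the opening and the grip force at its end, in the units of the state.
- robot.get_obs(): the state, without advancing time (a new reading comes with each control period).
- optics.get_image(name): name is "scene" or "top"; returns the picture (400x640x3 uint8, red, green, blue); there is no depth.
- optics.calibration(name): a dict with "fovy" (degrees; the focal length in pixels is half the picture's height over the tangent of half this angle, whatever the lens; pixels are square), "cx", "cy" (the principal point, pixels), "cam_to_world" (4x4, takes a point from camera to world coordinates). Camera axes: x right, y down, z forward; pixel columns grow to the right and rows downward; lengths in m; the calibration is good to about 2 mm. A picture is of the moment at which its call begins. calibration takes no time and is no camera call.
- order.hand_in(): hands the job in; it is judged then, once.
The state is a dict: "clock": time; "q": joint angles; "qvel": joint speeds; "joint_efforts": joint torques, N m; "ee_pos": TCP position; "ee_rot": TCP orientation; "force": force on the tool from outside, world axes, zero at the start; "moment": the same for the moment, N m; "opening": finger opening in m; "gripper_force": force on a finger pad.
Only numpy, scipy, OpenCV 4.12 (cv2) and the standard library are available. Lean on these libraries where they do the work, as an engineer would, in place of code of your own. Each camera call takes 0.05 s, during which the arm holds its last target. There are 200 camera calls.

### The job

Push the long brass buckle blank flat along the bench, under the low bridge of the punch jig, until its far end sits square against the stop bar. Then, with the blank in place, press the punch plunger on top of the bridge all the way down with a fingertip and let it come back up. Only push: do not pick up, lift or tip the blank, and leave the other things on the bench where they are.

Things in the scene. Friction and masses are not known exactly. Their poses are not given: they have to be found in the camera images.
- blank: flat brass buckle blank, the only oblong brass plate: 100 mm long (x), 60 wide (y), 10 thick, about 0.4 kg, with two 26 x 30 mm windows centred 25 mm either side of a solid 24 mm web; same either way round. Starts flat and loose on bare bench before the jig's mouth, up to 0.4 rad off the jig's x. Origin: centre of its underside, z up
- jig: punch jig, dark steel, fixed. Origin on the bench (z = 0) under the bridge's centre; +x is the way the blank slides in. Bridge: x -20 to 20 mm, underside 13 mm above the bench (3 mm headroom), top 34 mm; its legs, each 20 mm wide, leave a channel 68 mm wide (y -34 to 34). With the blank home its origin is at the jig's origin and 30 mm of it shows before and behind the bridge
- mouth (a point): on the bench at the start of the channel, x = -30 mm in the jig's frame, midway between the legs, whose front ends are rounded at 10 mm radius
- stop_face (a point): middle of the near face of the stop bar (18 mm high, 88 mm wide), x = 50 mm in the jig's frame, 5 mm above the bench; 10 mm high side rails join it to the legs
- plunger (a joint): travel of the spring plunger on the bridge, m: 0 up, 0.006 all the way down; the spring takes about 1.5 N to start and 5.6 N fully down, and pushes it back up when released
- plunger_top (a point): centre of the top of the plunger's round steel cap (25 mm across), on the jig's z axis, 58 mm above the bench when up; pressed straight down
- frame_a: a bystander: small square brass frame, 50 mm wide, 6 mm thick, lying beside the bridge on the jig's +y side. Origin: centre of its underside
- frame_b: a bystander: same square brass frame, on the jig's -y side
- wire_bowl: a bystander: white plastic bowl, 136 mm across, 55 mm high, with coiled brass wire. Origin: centre of its underside
- dish: a bystander: white plate, 140 mm across, 16 mm high. Origin: centre of its underside
- copper_tray: a bystander: round copper tray, 130 mm across, 22 mm high. Origin: centre of its underside
- tin: a bystander: closed aluminium tin, 64 mm across, 75 mm high. Origin: centre of its underside
- hammer: a bystander: hammer 240 mm long lying along its x. Origin: centre of its underside
There are look-alikes about, which are no part of the job. Leave any black or white look-alike of the blank alone.

How it is judged:
On the way, in this order (a step that is already met when the one before it is completed fails the run):
1. the blank lies under the bridge, square against the stop bar (x of blank in the frame of jig between -0.004 and 0.004 m and y of blank in the frame of jig between -0.008 and 0.008 m and angle between the x axis of blank and the x axis of jig, either way round below 0.06 rad), for 0.2 s.
2. the plunger is pressed all the way down with the blank in place (value of joint plunger above 0.005 m and x of blank in the frame of jig between -0.005 and 0.004 m and y of blank in the frame of jig between -0.008 and 0.008 m and angle between the x axis of blank and the x axis of jig, either way round below 0.07 rad), for 0.05 s.
At the end, for the whole second after the job is handed in: the blank lies flat and at rest under the bridge, its far end within 5 mm of the stop bar and within 0.07 rad of square, and the plunger, having been pressed at least 5 mm down with the blank in place, is up again (x of blank in the frame of jig between -0.005 and 0.004 m and y of blank in the frame of jig between -0.008 and 0.008 m and angle between the x axis of blank and the x axis of jig, either way round below 0.07 rad and value of joint plunger below 0.001 m and height (world z) of blank below 0.003 m and angle between blank's own z axis and vertical below 0.04 rad and linear speed of blank below 0.01 m/s); the robot touches nothing.
It fails at once if the blank is lifted off the bench (6 mm) (height (world z) of blank above 0.006 m).
It fails at once if the blank is tipped (0.09 rad) (angle between blank's own z axis and vertical above 0.09 rad).
It fails at once if the plunger is pressed (3 mm) before the blank is at the stop (value of joint plunger above 0.003 m and x of blank in the frame of jig below -0.008 m).
It fails at once if another loose thing on the bench is moved more than 25 mm (distance of any of frame_a, frame_b, wire_bowl, dish, copper_tray, tin, hammer from where it was at the start of the episode above 0.025 m).
It also fails if it takes over 70 s, if anything falls off the work surface, if the arm or the gripper's body presses on something with over 40 N, if the wrist force passes 120 N, or if a joint passes its speed limit or range.

## Working session

There is one attempt and no reset: what is moved stays moved. The work goes in short steps, Python scripts to look and compute and a tool call to move; the robot and the scene stay as the last step left them, time stands still between calls to the robot, and variables do not carry over. Pictures are saved under pics/ and viewed, at most 10 in all, crops included, and the job is handed in when it is done.

Besides the shell and the picture viewer there is one more tool, called after "Request:" as a command line: name --argument value ..., lists and objects as JSON in quotes. servo_tool: Moves the arm, as the interface text tells. Its arguments: {"type":"object","properties":{"series":{"type":"array"},"grip_force":{"type":"number"}},"required":["series"]}

```bash
mkdir -p pics
python3 - <<'E'
from station import robot, optics
import cv2,numpy as np
for n in("scene","top"):
    cv2.imwrite(f"pics/{n}0.png",optics.get_image(n)[:,:,::-1]); c=optics.calibration(n); print(n,c["fovy"],c["cx"],c["cy"],np.round(c["cam_to_world"],3).tolist(),c.keys())
o=robot.get_obs();print(o,robot.pinch_z)
E
```

```text
scene 53.034899678985184 318.7282933134106 195.19333432403673 [[0.825, 0.472, -0.309, 0.808], [0.564, -0.699, 0.439, -0.455], [-0.009, -0.537, -0.843, 0.987], [0.0, 0.0, 0.0, 1.0]] dict_keys(['fovy', 'cx', 'cy', 'cam_to_world'])
top 53.330101172104285 320.66987477137064 196.52865890464142 [[0.022, -0.989, 0.15, 0.29], [-1.0, -0.024, -0.01, 0.044], [0.013, -0.149, -0.989, 1.339], [0.0, 0.0, 0.0, 1.0]] dict_keys(['fovy', 'cx', 'cy', 'cam_to_world'])
{'clock': 0.1, 'q': array([ 1.14097454e+00,  2.60593692e-01, -1.39232022e-01,  1.17269370e+00,
        1.84420744e-05,  1.57077443e+00]), 'qvel': array([ 1.65797008e-03, -2.76275482e-05,  4.86956013e-03, -1.57614881e-03,
        7.54281277e-04, -6.65686122e-05]), 'joint_efforts': array([-2.82947949e-04, -4.06508768e+01,  2.54527599e+01,  1.01002702e-02,
       -1.93878134e-05, -7.39039251e-06]), 'ee_pos': array([0.21849098, 0.4766483 , 0.19846414]), 'ee_rot': array([[-9.09049136e-01,  4.16688286e-01, -7.34790792e-04],
       [ 4.16688934e-01,  9.09047800e-01, -1.55867156e-03],
       [ 1.84797722e-05, -1.72308823e-03, -9.99998515e-01]]), 'force': array([ 0.71745658, -0.12940101,  0.47004344]), 'moment': array([-5.09907980e-05,  5.49002381e-03,  4.40915017e-02]), 'gripper_force': 0.0, 'opening': 0.08548887219323244} 0.0187
```

View pics/top0.png

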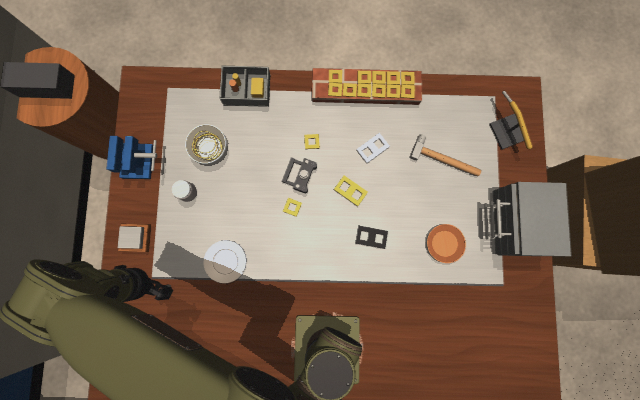

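View pics/scene0.png

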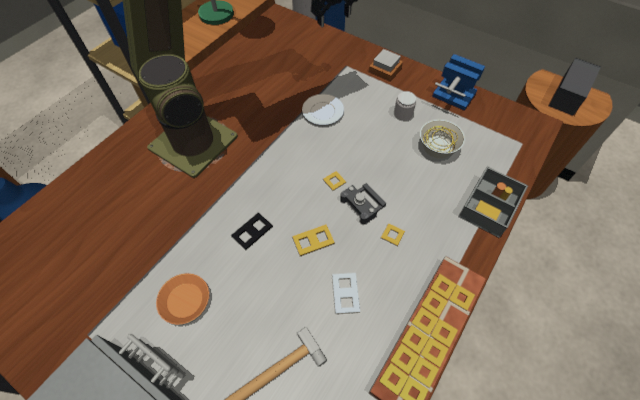

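The top view shows the blank at about (350,191) and the jig at about (300,175), with its mouth to the right and its stop to the left. So jig +x runs roughly along world +y. The frames are at (312,142) and (292,208). The black look-alike is at (371,237) and the white one at (373,148).

```bash
cat > h.py <<'E'
from station import robot, optics
import cv2,numpy as np
def ray(n,uv,z):
    c=optics.calibration(n);f=200/np.tan(np.radians(c["fovy"])/2);T=np.array(c["cam_to_world"])
    uv=np.atleast_2d(uv).astype(float);d=np.c_[(uv[:,0]-c["cx"])/f,(uv[:,1]-c["cy"])/f,np.ones(len(uv))]@T[:3,:3].T
    return (T[:3,3]+d*((z-T[2,3])/d[:,2])[:,None])[:,:2]
def proj(n,P):
    c=optics.calibration(n);f=200/np.tan(np.radians(c["fovy"])/2);T=np.array(c["cam_to_world"])
    p=(np.atleast_2d(P)-T[:3,3])@T[:3,:3];return np.c_[c["cx"]+f*p[:,0]/p[:,2],c["cy"]+f*p[:,1]/p[:,2]]
def brass(img):
    h=cv2.cvtColor(img,cv2.COLOR_RGB2HSV);return cv2.inRange(h,(20,120,60),(33,255,255))
def outline(n,img,roi,z,k=None):
    m=np.zeros(img.shape[:2],np.uint8);x0,y0,x1,y1=roi;m[y0:y1,x0:x1]=brass(img)[y0:y1,x0:x1]
    cs,_=cv2.findContours(m,cv2.RETR_EXTERNAL,cv2.CHAIN_APPROX_NONE);c=max(cs,key=cv2.contourArea)[:,0]
    return ray(n,c,z)
def rect(P):
    (c,s,a)=cv2.minAreaRect((P*1000).astype(np.float32));
    if s[0]<s[1]: s=s[::-1];a+=90
    return np.round(c,1),np.round(s,1),round(a,2)
E
python3 - <<'E'
from h import *
t=cv2.imread("pics/top0.png")[:,:,::-1].copy();s=cv2.imread("pics/scene0.png")[:,:,::-1].copy()
for n,im,rb,fa,fb in(("top",t,(330,170,372,212),(300,130,325,152),(280,197,304,218)),("scene",s,(288,222,340,258),(320,170,348,192),(378,222,408,248))):
    print(n,"blank",rect(outline(n,im,rb,.01)),"f1",rect(outline(n,im,fa,.006)),"f2",rect(outline(n,im,fb,.006)))
a=cv2.resize(t[145:205,270:330],(390,390),interpolation=cv2.INTER_CUBIC);b=cv2.resize(s[172:232,332:392],(390,390),interpolation=cv2.INTER_CUBIC)
cv2.imwrite("pics/jig.png",np.hstack([a,b])[:,:,::-1])
E
```

```text
top blank (array([515.3, -69.6]), array([97.9, 59.7]), 55.92) f1 (array([684.8,  66.5]), array([49.8, 48.4]), 6.36) f2 (array([454.9, 126.3]), array([49.2, 48.4]), 160.34)
scene blank (array([517. , -71.5]), array([98.7, 61.2]), 55.9) f1 (array([456.2, 125.3]), array([49.5, 48.5]), 160.55) f2 (array([686.1,  65.6]), array([48.6, 48.3]), 93.9)
```

View pics/jig.png

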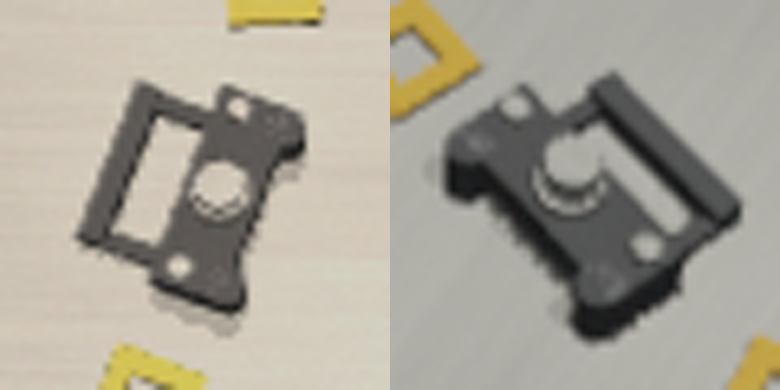

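The crops show the plunger cap top at about (219,183) in the left crop and (572,163) in the right. The stop bar's outer top edge runs (138,82)-(78,238) on the left and (612,72)-(741,208) on the right.

Run:
```python
from h import *
T=lambda p:(np.array(p,float)+.5)/6.5-.5+[270,145]
S=lambda p:(np.array(p,float)-[390,0]+.5)/6.5-.5+[332,172]
for n,F,cap,bar,near,legs in(("top",T,(219,183),[(138,82),(78,238)],[(158,105),(104,240)],[(238,107),(180,266)]),("scene",S,(572,160),[(612,72),(741,208)],[(588,92),(712,222)],[(515,108),(649,246)])):
    print(n,"cap",ray(n,F(cap),.058).round(4))
    for nm,e,z in(("barfar",bar,.018),("barnear",near,.018),("screws",legs,.034)):
        p=ray(n,F(e),z);d=p[0]-p[1] if p[0][0]>p[1][0] else p[1]-p[0]
        print(nm,p.round(4).tolist(),"len",np.linalg.norm(d).round(4),"mid",p.mean(0).round(4),"jig x dir",(np.degrees(np.arctan2(d[1],d[0]))+90).round(1))
```

```text
top cap [[0.5616 0.0899]]
barfar [[0.6229, 0.1353], [0.5392, 0.1635]] len 0.0884 mid [0.581  0.1494] jig x dir 71.4
barnear [[0.6109, 0.1244], [0.5384, 0.15]] len 0.0768 mid [0.5746 0.1372] jig x dir 70.5
screws [[0.607, 0.0821], [0.5229, 0.1094]] len 0.0884 mid [0.5649 0.0958] jig x dir 72.0
scene cap [[0.562  0.0891]]
barfar [[0.542, 0.1627], [0.625, 0.1325]] len 0.0883 mid [0.5835 0.1476] jig x dir 70.0
barnear [[0.5386, 0.1474], [0.6181, 0.1192]] len 0.0843 mid [0.5783 0.1333] jig x dir 70.5
screws [[0.5209, 0.1123], [0.605, 0.0845]] len 0.0885 mid [0.563  0.0984] jig x dir 71.7
```

Request:
servo_tool --series '[{"jaw":0,"slide":[0,0,0],"angular":[0,0,1]},{"jaw":0,"slide":[0,0,0],"angular":[0,0,1]},{"jaw":0,"slide":[0,0,0],"angular":[0,0,1]},{"jaw":0,"slide":[0,0,0],"angular":[0,0,1]},{"jaw":0,"slide":[0,0,0],"angular":[0,0,1]},{"jaw":0,"slide":[0,0,0],"angular":[0,0,1]},{"jaw":0,"slide":[0,0,0],"angular":[0,0,1]},{"jaw":0,"slide":[0,0,0],"angular":[0,0,1]},{"jaw":0,"slide":[0,0,0],"angular":[0,0,1]}]' --grip_force 30

```text
clock: 0.85
ee_pos: [0.2186, 0.4768, 0.1987]
ee_rot: [[-0.405, 0.914, -0.001], [0.914, 0.405, -0.001], [-0.001, -0.001, -1.0]]
force: [-0.5, -0.6, -0.1]
opening: -0.0
gripper_force: 0.0
```

Request:
servo_tool --series '[{"jaw":0,"slide":[0,0,0],"angular":[0,0,1]},{"jaw":0,"slide":[0,0,0],"angular":[0,0,1]},{"jaw":0,"slide":[0,0,0],"angular":[0,0,1]},{"jaw":0,"slide":[0,0,0],"angular":[0,0,1]},{"jaw":0,"slide":[0,0,0],"angular":[0,0,1]},{"jaw":0,"slide":[0,0,0],"angular":[0,0,1]},{"jaw":0,"slide":[0,0,0],"angular":[0,0,1]},{"jaw":0,"slide":[0,0,0],"angular":[0,0,1]},{"jaw":0,"slide":[0,0,0],"angular":[0,0,1]},{"jaw":0,"slide":[0,0,0],"angular":[0,0,0.34]}]'

```text
clock: 1.68
ee_pos: [0.2186, 0.4768, 0.1987]
ee_rot: [[0.323, 0.946, -0.001], [0.946, -0.323, -0.001], [-0.001, -0.0, -1.0]]
force: [0.5, -0.2, -0.2]
opening: 0.0003
gripper_force: 0.0
```

```bash
cat >> h.py <<'E'
TH=np.radians(71.2);J0=np.array([.562,.0897]);EX=np.array([np.cos(TH),np.sin(TH)]);EY=np.array([-EX[1],EX[0]])
def jig(P): return np.c_[(np.atleast_2d(P)-J0)@EX,(np.atleast_2d(P)-J0)@EY]
def world(x,y): return J0+x*EX+y*EY
def tool(o,W):  # slide (units of 30 mm) needed to reach world point W (3)
    return (o["ee_rot"].T@(np.array(W)-o["ee_pos"])/.03).round(3)
def st():
    o=robot.get_obs();R=o["ee_rot"];print("t",round(o["clock"],2),"ee",o["ee_pos"].round(4),"jig",jig(o["ee_pos"][:2]).round(4),"yaw",np.degrees(np.arctan2(R[1,0],R[0,0])).round(2),"F",o["force"].round(1),"open",o["opening"].round(4),"z",R[:,2].round(3));return o
def blank(roi=(320,140,400,230)):
    im=optics.get_image("top");P=outline("top",im,roi,.01);c,s,a=rect(P);print("blank jig",jig(c/1000+[.0005,-.0008]).round(4),"size",s,"ang rel",round((a-71.2+90)%180-90,2));return im
E
python3 - <<'E'
from h import *
o=st();print(tool(o,[*world(-.149,-.072),.12]))
s=cv2.imread("pics/top0.png")
for lo,hi,nm,z in(((0,0,225),(179,30,255),"white",.01),):
    h=cv2.cvtColor(s,cv2.COLOR_BGR2HSV);m=cv2.inRange(h,(95,5,170),(125,60,255));m2=np.zeros_like(m);m2[128:168,350:395]=m[128:168,350:395]
    c=max(cv2.findContours(m2,0,1)[0],key=cv2.contourArea)[:,0];P=ray("top",c,z);print(rect(P));b=cv2.boxPoints(cv2.minAreaRect((P*1000).astype(np.float32)))/1000;print(b.round(4),jig(b).round(4))
E
```

```text
Traceback (most recent call last):
  File "h.py", line 26, in st
    o=robot.get_obs();R=o["ee_rot"];print("t",round(o["clock"],2),"ee",o["ee_pos"].round(4),"jig",jig(o["ee_pos"][:2]).round(4),"yaw",np.degrees(np.arctan2(R[1,0],R[0,0])).round(2),"F",o["force"].round(1),"open",o["opening"].round(4),"z",R[:,2].round(3));return o
                                                                                                                                                                                                                    ^^^^^^^^^^^^^^^^^^
AttributeError: 'float' object has no attribute 'round'
```

```bash
sed -i 's/o\["opening"\].round(4)/round(o["opening"],4)/' h.py
python3 - <<'E'
from h import *
o=st();print(tool(o,[*world(-.149,-.072),.12]))
h=cv2.cvtColor(cv2.imread("pics/top0.png"),cv2.COLOR_BGR2HSV);m=cv2.inRange(h,(95,5,170),(125,60,255));m2=np.zeros_like(m);m2[128:168,350:395]=m[128:168,350:395]
c=max(cv2.findContours(m2,0,1)[0],key=cv2.contourArea)[:,0];P=ray("top",c,.01);print(rect(P));b=cv2.boxPoints(cv2.minAreaRect((P*1000).astype(np.float32)))/1000;print(b.round(4),jig(b).round(4))
E
```

```text
t 1.68 ee [0.2186 0.4768 0.1987] jig [[0.2558 0.4499]] yaw 71.13 F [ 0.5 -0.2 -0.2] open 0.0003 z [-0.001 -0.001 -1.   ]
[-13.468  17.412   2.637]
(array([ 667.3, -144.8]), array([97.2, 57.8]), 127.7)
[[ 0.6147 -0.1241]
 [ 0.6742 -0.201 ]
 [ 0.7199 -0.1656]
 [ 0.6605 -0.0887]] [[-0.1854 -0.1188]
 [-0.239  -0.1999]
 [-0.1908 -0.2318]
 [-0.1372 -0.1507]]
```

Request:
servo_tool --series '[{"jaw":0,"slide":[-0.67,0.88,0],"angular":[0,0,0]},{"jaw":0,"slide":[-0.67,0.88,0],"angular":[0,0,0]},{"jaw":0,"slide":[-0.67,0.88,0],"angular":[0,0,0]},{"jaw":0,"slide":[-0.67,0.88,0],"angular":[0,0,0]},{"jaw":0,"slide":[-0.67,0.88,0],"angular":[0,0,0]},{"jaw":0,"slide":[-0.67,0.88,0],"angular":[0,0,0]},{"jaw":0,"slide":[-0.67,0.88,0],"angular":[0,0,0]},{"jaw":0,"slide":[-0.67,0.88,0],"angular":[0,0,0]},{"jaw":0,"slide":[-0.67,0.88,0],"angular":[0,0,0]},{"jaw":0,"slide":[-0.67,0.88,0],"angular":[0,0,0]}]'

```text
clock: 2.52
ee_pos: [0.4047, 0.2006, 0.1989]
ee_rot: [[0.32, 0.947, -0.001], [0.947, -0.32, -0.0], [-0.0, -0.0, -1.0]]
force: [0.7, -0.1, -0.4]
opening: 0.0
gripper_force: 0.0
```

Request:
servo_tool --series '[{"jaw":0,"slide":[-0.67,0.88,0],"angular":[0,0,0]},{"jaw":0,"slide":[-0.67,0.88,0],"angular":[0,0,0]},{"jaw":0,"slide":[-0.67,0.88,0],"angular":[0,0,0]},{"jaw":0,"slide":[-0.67,0.88,0],"angular":[0,0,0]},{"jaw":0,"slide":[-0.67,0.88,0],"angular":[0,0,0]},{"jaw":0,"slide":[-0.67,0.88,0],"angular":[0,0,0]},{"jaw":0,"slide":[-0.67,0.88,0],"angular":[0,0,0]},{"jaw":0,"slide":[-0.67,0.88,0],"angular":[0,0,0]},{"jaw":0,"slide":[-0.67,0.88,0],"angular":[0,0,0]},{"jaw":0,"slide":[-0.67,0.88,0],"angular":[0,0,0]},{"jaw":0,"slide":[0,0,0],"angular":[0,0,0]},{"jaw":0,"slide":[0,0,0],"angular":[0,0,0]}]'

```text
clock: 3.52
ee_pos: [0.5903, -0.0742, 0.1981]
ee_rot: [[0.323, 0.946, -0.002], [0.946, -0.323, 0.0], [-0.0, -0.002, -1.0]]
force: [-0.5, 1.3, -0.1]
opening: -0.0001
gripper_force: 0.0
```

Run:
```python
from h import *
o=st();print(tool(o,[*world(-.149,-.082),.005]))
im=blank();cv2.imwrite("pics/a.png",im[:,:,::-1])
```

```text
t 3.52 ee [ 0.5903 -0.0742  0.1981] jig [[-0.146  -0.0796]] yaw 71.15 F [-0.5  1.3 -0.1] open -0.0001 z [-0.002  0.    -1.   ]
[-0.099  0.089  6.436]Traceback (most recent call last):
  File "<stdin>", line 3, in <module>
  File "h.py", line 28, in blank
    im=optics.get_image("top");P=outline("top",im,roi,.01);c,s,a=rect(P);print("blank jig",jig(c/1000+[.0005,-.0008]).round(4),"size",s,"ang rel",round((a-71.2+90)%180-90,2));return im
                                 ~~~~~~~^^^^^^^^^^^^^^^^^^
  File "h.py", line 14, in outline
    cs,_=cv2.findContours(m,cv2.RETR_EXTERNAL,cv2.CHAIN_APPROX_NONE);c=max(cs,key=cv2.contourArea)[:,0]
                                                                       ~~~^^^^^^^^^^^^^^^^^^^^^^^^
ValueError: max() iterable argument is empty
```

Request:
servo_tool --series '[{"jaw":0,"slide":[-0.1,0.09,0.9],"angular":[0,0,0]},{"jaw":0,"slide":[0,0,0.9],"angular":[0,0,0]},{"jaw":0,"slide":[0,0,0.9],"angular":[0,0,0]},{"jaw":0,"slide":[0,0,0.9],"angular":[0,0,0]},{"jaw":0,"slide":[0,0,0.9],"angular":[0,0,0]},{"jaw":0,"slide":[0,0,0.9],"angular":[0,0,0]},{"jaw":0,"slide":[0,0,0.6],"angular":[0,0,0]},{"jaw":0,"slide":[0,0,0.4],"angular":[0,0,0]},{"jaw":0,"slide":[0,0,0],"angular":[0,0,0]},{"jaw":0,"slide":[0,0,0],"angular":[0,0,0]}]'

```text
clock: 4.4
ee_pos: [0.5903, -0.0752, 0.0069]
ee_rot: [[0.319, 0.948, -0.002], [0.948, -0.319, 0.001], [-0.0, -0.002, -1.0]]
force: [1.5, 0.2, -0.2]
opening: 0.0003
gripper_force: 0.0
```

Request:
servo_tool --series '[{"jaw":0,"slide":[0,-0.15,0],"angular":[0,0,0]},{"jaw":0,"slide":[0,-0.15,0],"angular":[0,0,0]},{"jaw":0,"slide":[0,-0.15,0],"angular":[0,0,0]},{"jaw":0,"slide":[0,-0.1,0],"angular":[0,0,0]},{"jaw":0,"slide":[0,-0.1,0],"angular":[0,0,0]},{"jaw":0,"slide":[0,-0.1,0],"angular":[0,0,0]},{"jaw":0,"slide":[0,0,0],"angular":[0,0,0]}]'

```text
clock: 4.98
ee_pos: [0.5696, -0.0691, 0.0074]
ee_rot: [[0.32, 0.947, -0.0], [0.947, -0.32, 0.0], [-0.0, -0.0, -1.0]]
force: [-1.2, -0.2, 0.2]
opening: 0.0001
gripper_force: 0.0
```

```bash
cat >> h.py <<'E'
def blank_s(roi=(285,205,350,262)):
    im=optics.get_image("scene");P=outline("scene",im,roi,.01);c,s,a=rect(P);print("S blank jig",jig(c/1000+[-.0007,.0008]).round(4),"size",s,"ang rel",round((a-71.2+90)%180-90,2));return im
E
python3 - <<'E'
from h import *
st();im=blank_s();cv2.imwrite("pics/b.png",cv2.resize(im[150:280,250:420],(680,520))[:,:,::-1])
E
```

```text
t 4.98 ee [ 0.5696 -0.0691  0.0074] jig [[-0.1479 -0.0584]] yaw 71.31 F [-1.2 -0.2  0.2] open 0.0001 z [-0.  0. -1.]
S blank jig [[-0.1777 -0.0056]] size [75.7 61.5] ang rel -15.35
```

View pics/b.png

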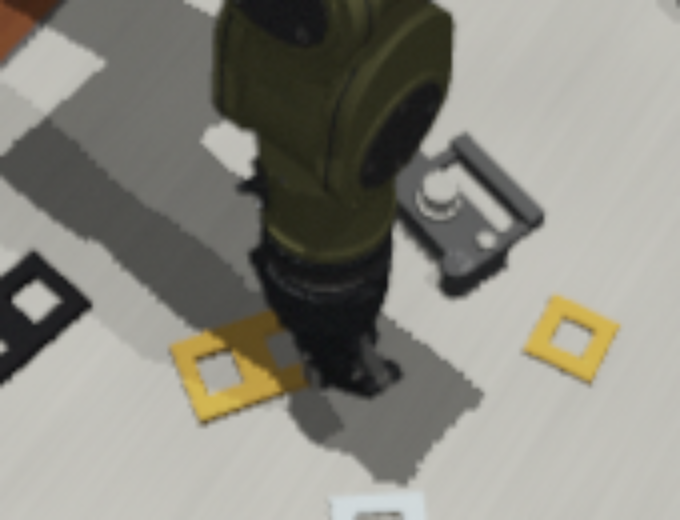

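The crop shows the finger right beside the blank's far, -y corner (about (310,385)). The blank has not turned yet.

Request:
servo_tool --series '[{"jaw":0,"slide":[0,-0.08,0.1],"angular":[0,0,0]},{"jaw":0,"slide":[0,-0.08,0],"angular":[0,0,0]},{"jaw":0,"slide":[0,-0.08,0],"angular":[0,0,0]},{"jaw":0,"slide":[0,-0.08,0],"angular":[0,0,0]},{"jaw":0,"slide":[0,0,0],"angular":[0,0,0]}]'

```text
clock: 5.45
ee_pos: [0.5605, -0.066, 0.004]
ee_rot: [[0.32, 0.947, -0.001], [0.947, -0.32, 0.0], [-0.0, -0.001, -1.0]]
force: [-1.0, -0.7, 0.1]
opening: -0.0
gripper_force: 0.0
```

Run:
```python
from h import *
st();im=blank_s()
```

```text
t 5.45 ee [ 0.5605 -0.066   0.004 ] jig [[-0.1479 -0.0487]] yaw 71.31 F [-1.  -0.7  0.1] open -0.0 z [-0.001  0.    -1.   ]
S blank jig [[-0.1772 -0.0048]] size [76.2 63. ] ang rel -15.57
```

Request:
servo_tool --series '[{"jaw":0,"slide":[0,-0.08,0],"angular":[0,0,0]},{"jaw":0,"slide":[0,-0.08,0],"angular":[0,0,0]},{"jaw":0,"slide":[0,-0.08,0],"angular":[0,0,0]},{"jaw":0,"slide":[0,-0.08,0],"angular":[0,0,0]},{"jaw":0,"slide":[0,0,0],"angular":[0,0,0]}]'

```text
clock: 5.92
ee_pos: [0.5514, -0.0629, 0.0042]
ee_rot: [[0.32, 0.947, -0.001], [0.947, -0.32, 0.0], [-0.0, -0.001, -1.0]]
force: [-0.4, -0.6, 0.1]
opening: -0.0001
gripper_force: 0.0
```

Run:
```python
from h import *
st();im=blank_s();cv2.imwrite("pics/c.png",cv2.resize(im[170:280,270:400],(709,600))[:,:,::-1])
```

```text
t 5.92 ee [ 0.5514 -0.0629  0.0042] jig [[-0.1479 -0.0391]] yaw 71.31 F [-0.4 -0.6  0.1] open -0.0001 z [-0.001  0.    -1.   ]
S blank jig [[-0.1692 -0.007 ]] size [93. 63.] ang rel -15.57
```

View pics/c.png

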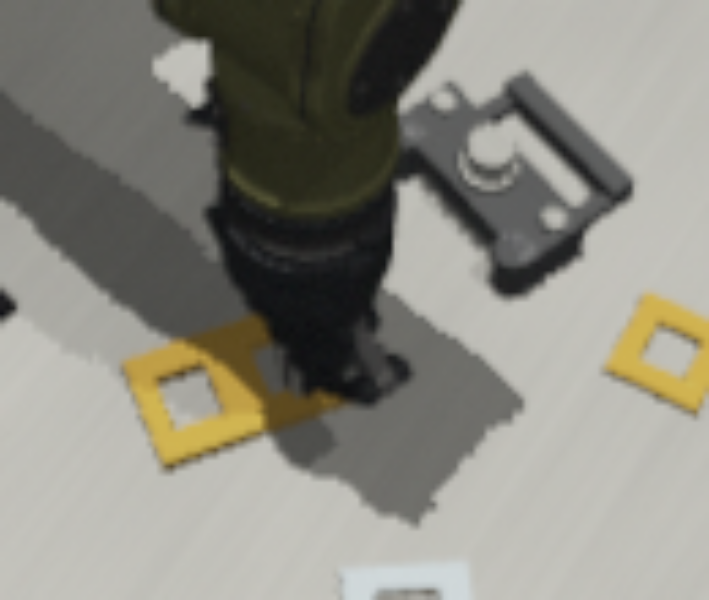

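The crop shows the blank's near end at (125,360)-(165,465), its lower edge reaching the finger at about (345,400), and no visible turn yet. I'll compare the projected TCP with the image.

Run:
```python
from h import *
o=robot.get_obs();k=709/130
R=o["ee_rot"];p=o["ee_pos"]
for l in([0,0,0],[.011,-.0145,0],[-.011,-.0145,0],[.011,.0145,0],[-.011,.0145,0],[0,0,-.0187]): 
    q=proj("scene",p+R@l)[0];print(l,((q-[270,170])*k).round(0),end=" ")
a=cv2.imread("pics/scene0.png")[:,:,::-1];im=optics.get_image("scene")
P0=outline("scene",a,(288,222,340,258),.01);c0=(proj("scene",np.c_[P0,np.full(len(P0),.01)]))
i=np.argsort(c0[:,0])[:3];print("\nleft0",((c0[i]-[270,170])*k).round(0).tolist())
P1=outline("scene",im,(270,205,340,262),.01);c1=proj("scene",np.c_[P1,np.full(len(P1),.01)])
for c in(c0,c1): print("left",c[np.argmin(c[:,0])].round(1),"bottom",c[np.argmax(c[:,1])].round(1),"right",c[np.argmax(c[:,0])].round(1))
```

```text
[0, 0, 0] [303. 407.] [0.011, -0.0145, 0] [302. 374.] [-0.011, -0.0145, 0] [267. 398.] [0.011, 0.0145, 0] [338. 416.] [-0.011, 0.0145, 0] [303. 441.] [0, 0, -0.0187] [303. 390.] 
left0 [[125.0, 360.0], [125.0, 365.0], [125.0, 371.0]]
left [293. 236.] bottom [301. 255.] right [333. 243.]
left [293. 236.] bottom [301. 255.] right [332. 243.]
```

Run:
```python
from h import *
o=robot.get_obs();R=o["ee_rot"];p=o["ee_pos"];out=[]
for n,(x0,y0,w) in(("scene",(285,195,75)),("top",(300,130,75))):
    im=optics.get_image(n).copy();c=np.clip(255*(im[y0:y0+w,x0:x0+w]/255.)**.5,0,255).astype(np.uint8);c=cv2.resize(c,(400,400),interpolation=cv2.INTER_CUBIC);k=400/w
    for z in(0,-.0727):
        q=(proj(n,[p+R@[a,b,z] for a,b in((.011,.0145),(.011,-.0145),(-.011,-.0145),(-.011,.0145))])-[x0,y0]+.5)*k
        cv2.polylines(c,[q.astype(int)],True,(255,0,0) if z==0 else (0,255,255),1)
    out.append(c)
cv2.imwrite("pics/d.png",np.hstack(out)[:,:,::-1])
```

```text
(no output)
```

View pics/d.png

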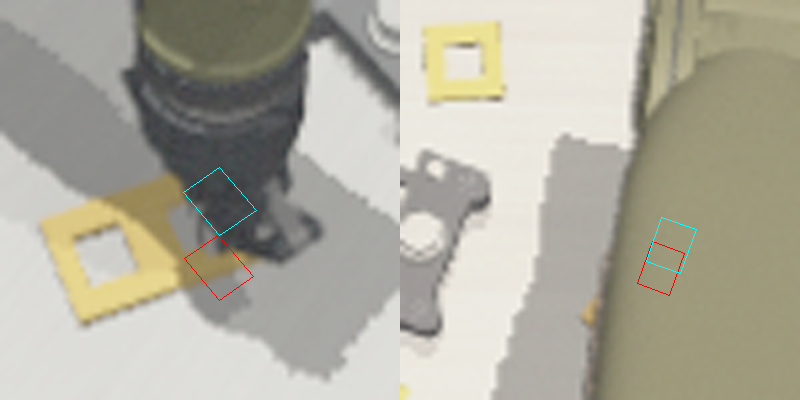

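The left crop shows gripper parts at about (285,235), but no finger inside the red box at the expected tip, (219,268). I'll read the raw pixels there.

Run:
```python
from h import *
im=optics.get_image("scene");b=brass(im);g=cv2.cvtColor(im,cv2.COLOR_RGB2GRAY)
hs=cv2.cvtColor(im,cv2.COLOR_RGB2HSV)
for y in range(222,256): print(y,"".join("B" if (hs[y,x,1]>110 and 15<hs[y,x,0]<35 and g[y,x]>40) else "#" if g[y,x]<50 else "+" if g[y,x]<95 else "-" if g[y,x]<150 else "." for x in range(300,352)))
print(proj("scene",[robot.get_obs()["ee_pos"]]))
```

```text
222 +++++++++++++###########################-...........
223 ++++++++++++++#########################+-...........
224 +++++++++++++++########################+---.........
225 +++++++++++++++########################-----........
226 ++++++++++++++++#######################+-----.......
227 +++++++++++++++++######################+------......
228 +++++++++++++++BBB#####################+--------....
229 ++++++++++++BBBBBBB#################+###---------...
230 +++++++++BBBBBBBBBBB################++#+----------..
231 -+++++BBBBBBBBBBBBBB################++++------------
232 .-BBBBBBBBBBBBBBBBBB################+++-------------
233 .BBBBBBBBBBBBBBBBBB++###############+++++-----------
234 BBBBBBBBBBBBBBBB++++++##############+++++++---------
235 BBBBBBBBBBBBBBBBB+++++###############++++##++-------
236 BBBBBBBBBBBBBBBBB+++++###############++++###++------
237 BBBBBB+BBBBBBBBBB+++++#############+##++++###+------
238 BBBB----BBBBBBBBBB++++#++#########++##+++++##+------
239 +---....-BBBBBBBBB++++#++########++####++++##+------
240 -.......-BBBBBBBBBB+++#++##############++++++-------
241 ........-BBBB
[... 167 characters left out ...]
.-BBBBBBBBBBBBBBBBBBBBB+++++++-------------
245 B.........-BBBBBBBBBBBBBBBBBB+----------------------
246 B.........BBBBBBBBBBBBBBBBB++-----------------------
247 BB.....BBBBBBBBBBBBBBBBBB+++++----------------------
248 BB..BBBBBBBBBBBBBBBBB+++++++++----------------------
249 BBBBBBBBBBBBBBBBBB--+++++++++++---------------------
250 BBBBBBBBBBBBBBB--...-++++++++++---------------------
251 BBBBBBBBBBBB---.....-+++++++++++--------------------
252 BBBBBBBBBB--.........-++++++++++--------------------
253 BBBBBBB---............-+++++++----------------------
254 BBBB---................-++++------------------------
255 -B--....................-+++------------------------
[[325.62641915 244.74192823]]
```

Run:
```python
from h import *
print(proj("top",[[0,0,0.02],[0,0,.3]]),proj("scene",[[0,0,.02],[0,0,.3]]))
o=robot.get_obs();st();print(proj("scene",[o["ee_pos"]+[0,0,h] for h in(.0,.05,.1,.15,.2)]).round(1))
im=optics.get_image("scene");g=cv2.cvtColor(im,cv2.COLOR_RGB2GRAY)
for y in range(195,224,4): print(y,"".join("#" if g[y,x]<50 else "+" if g[y,x]<95 else "-" if g[y,x]<150 else "." for x in range(295,360)))
```

```text
[[326.89730024 349.71216128]
 [330.16497469 375.8946618 ]] [[191.43476528 138.22469617]
 [161.26071271  66.58377388]]
t 6.17 ee [ 0.5524 -0.0631  0.0043] jig [[-0.1478 -0.0402]] yaw 71.31 F [ 0.2  0.2 -0.3] open -0.0003 z [ 0. -0. -1.]
[[325.6 244.7]
 [325.7 236.4]
 [325.9 227.3]
 [326.  217.4]
 [326.1 206.7]]
195 --------------+#################################++----+--+-+-....
199 --------------++###############################+#####++++-+--+...
203 ---------------+##++++#####################++##+--..-+###++++..--
207 +++-----------+########++++#####++++++++########.......-++###++--
211 ++++++++-----+#################################+...........-+###+
215 +++++++++++++--+###############################-..............--+
219 ++++++++++++++++##############################-.................-
223 +++++++++++++++++++#########################+-...................
```

Request:
servo_tool --series '[{"jaw":0,"slide":[0,0,-0.8],"angular":[0,0,0]},{"jaw":0,"slide":[0,0.7,0],"angular":[0,0,0]},{"jaw":0,"slide":[0,0.7,0],"angular":[0,0,0]},{"jaw":0,"slide":[0,0,0.8],"angular":[0,0,0]},{"jaw":0,"slide":[0,0,0],"angular":[0,0,0]},{"jaw":0,"slide":[0,0,0],"angular":[0,0,0]}]'

```text
clock: 6.72
ee_pos: [0.5901, -0.0764, 0.0029]
ee_rot: [[0.321, 0.947, -0.004], [0.947, -0.321, 0.001], [-0.001, -0.004, -1.0]]
force: [-0.7, -0.1, 0.6]
opening: -0.0
gripper_force: 0.0
```

Run:
```python
from h import *
o=st();blank_s();im=optics.get_image("scene").copy();x0,y0,w=295,195,75
q=proj("scene",[o["ee_pos"]])[0];print(q)
c=np.clip(255*(im[y0:y0+w,x0:x0+w]/255.)**.45,0,255).astype(np.uint8);c=cv2.resize(c,(600,600),interpolation=cv2.INTER_NEAREST)
cv2.circle(c,tuple(((q-[x0,y0]+.5)*8).astype(int)),5,(255,0,0),1)
cv2.imwrite("pics/e.png",c[:,:,::-1])
```

```text
t 6.72 ee [ 0.5901 -0.0764  0.0029] jig [[-0.1482 -0.0801]] yaw 71.3 F [-0.7 -0.1  0.6] open -0.0 z [-0.004  0.001 -1.   ]
S blank jig [[-0.1731 -0.0069]] size [85.1 61.5] ang rel -15.35
[334.6568778  255.97473336]
```

View pics/e.png

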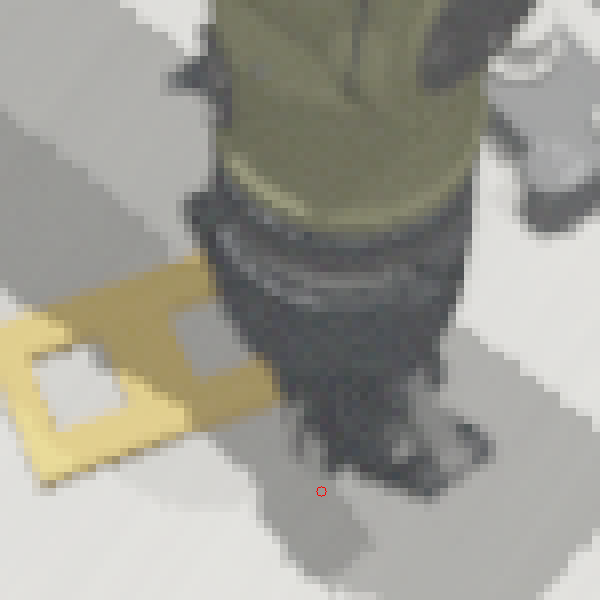

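The picture shows the finger ending about 16 px (2 raw px, roughly 12 mm) above the projected TCP at (321,491). The fingertips look higher than the state says, so I'll check by touching down on the bare bench.

Request:
servo_tool --series '[{"jaw":0,"slide":[0,0,0.05],"angular":[0,0,0]},{"jaw":0,"slide":[0,0,0.05],"angular":[0,0,0]},{"jaw":0,"slide":[0,0,0.05],"angular":[0,0,0]},{"jaw":0,"slide":[0,0,0],"angular":[0,0,0]}]'

```text
clock: 7.15
ee_pos: [0.5918, -0.0765, -0.0002]
ee_rot: [[0.32, 0.947, -0.0], [0.947, -0.32, 0.0], [-0.0, -0.0, -1.0]]
force: [0.5, 0.5, -0.3]
opening: -0.0001
gripper_force: 0.0
```

Request:
servo_tool --series '[{"jaw":0,"slide":[0,0,0.1],"angular":[0,0,0]},{"jaw":0,"slide":[0,0,0],"angular":[0,0,0]}]'

```text
clock: 7.32
ee_pos: [0.5917, -0.0765, -0.0037]
ee_rot: [[0.32, 0.947, -0.0], [0.947, -0.32, 0.0], [-0.0, -0.0, -1.0]]
force: [-0.6, -0.1, -0.6]
opening: -0.0
gripper_force: 0.0
```

Request:
servo_tool --series '[{"jaw":0,"slide":[0,0,0.1],"angular":[0,0,0]},{"jaw":0,"slide":[0,0,0],"angular":[0,0,0]}]'

```text
clock: 7.48
ee_pos: [0.5916, -0.0765, -0.0068]
ee_rot: [[0.32, 0.947, -0.001], [0.947, -0.32, 0.0], [-0.0, -0.001, -1.0]]
force: [-1.0, 0.2, -0.2]
opening: -0.0002
gripper_force: 0.0
```

Request:
servo_tool --series '[{"jaw":0,"slide":[0,0,0.1],"angular":[0,0,0]},{"jaw":0,"slide":[0,0,0],"angular":[0,0,0]}]'

```text
clock: 7.65
ee_pos: [0.5916, -0.0765, -0.0099]
ee_rot: [[0.32, 0.947, -0.001], [0.947, -0.32, 0.0], [-0.0, -0.001, -1.0]]
force: [0.2, -0.3, 0.0]
opening: 0.0003
gripper_force: 0.0
```

There is no contact at a reported z of -10 mm, so the state's z is offset. I'll keep probing.

Request:
servo_tool --series '[{"jaw":0,"slide":[0,0,0.07],"angular":[0,0,0]},{"jaw":0,"slide":[0,0,0],"angular":[0,0,0]}]'

```text
clock: 7.82
ee_pos: [0.5917, -0.0766, -0.0118]
ee_rot: [[0.32, 0.947, -0.001], [0.947, -0.32, 0.0], [-0.0, -0.001, -1.0]]
force: [-0.1, 0.7, 0.2]
opening: 0.0001
gripper_force: 0.0
```

Request:
servo_tool --series '[{"jaw":0,"slide":[0,0,0.07],"angular":[0,0,0]},{"jaw":0,"slide":[0,0,0],"angular":[0,0,0]}]'

```text
clock: 7.98
ee_pos: [0.5918, -0.0765, -0.0138]
ee_rot: [[0.32, 0.947, -0.0], [0.947, -0.32, 0.0], [-0.0, -0.0, -1.0]]
force: [1.1, 0.5, -0.6]
opening: 0.0005
gripper_force: 0.0
```

Request:
servo_tool --series '[{"jaw":0,"slide":[0,0,0.07],"angular":[0,0,0]},{"jaw":0,"slide":[0,0,0],"angular":[0,0,0]}]'

```text
clock: 8.15
ee_pos: [0.5918, -0.0765, -0.0159]
ee_rot: [[0.32, 0.947, -0.0], [0.947, -0.32, 0.0], [-0.0, -0.0, -1.0]]
force: [0.3, 0.1, 1.2]
opening: -0.0001
gripper_force: 0.0
```

Request:
servo_tool --series '[{"jaw":0,"slide":[0,0,0.07],"angular":[0,0,0]},{"jaw":0,"slide":[0,0,0],"angular":[0,0,0]}]'

```text
clock: 8.32
ee_pos: [0.5917, -0.0765, -0.018]
ee_rot: [[0.32, 0.947, -0.0], [0.947, -0.32, 0.0], [-0.0, -0.0, -1.0]]
force: [0.4, 0.3, -0.3]
opening: -0.0003
gripper_force: 0.0
```

Request:
servo_tool --series '[{"jaw":0,"slide":[0,0,0.07],"angular":[0,0,0]},{"jaw":0,"slide":[0,0,0],"angular":[0,0,0]}]'

```text
clock: 8.48
ee_pos: [0.5917, -0.0765, -0.0202]
ee_rot: [[0.32, 0.947, -0.0], [0.947, -0.32, 0.0], [-0.0, -0.0, -1.0]]
force: [-0.1, -0.1, 0.3]
opening: 0.0004
gripper_force: 0.0
```

Request:
servo_tool --series '[{"jaw":0,"slide":[0,0,0.07],"angular":[0,0,0]},{"jaw":0,"slide":[0,0,0],"angular":[0,0,0]}]'

```text
clock: 8.65
ee_pos: [0.5917, -0.0765, -0.0223]
ee_rot: [[0.32, 0.947, -0.0], [0.947, -0.32, 0.0], [-0.0, -0.0, -1.0]]
force: [0.1, 0.1, -0.0]
opening: 0.0003
gripper_force: 0.0
```

Run:
```python
from h import *
o=st();im=optics.get_image("scene").copy();x0,y0,w=295,195,75
q=proj("scene",[o["ee_pos"]])[0];print(q)
c=np.clip(255*(im[y0:y0+w,x0:x0+w]/255.)**.45,0,255).astype(np.uint8);c=cv2.resize(c,(600,600),interpolation=cv2.INTER_NEAREST)
cv2.imwrite("pics/f.png",c[:,:,::-1])
```

```text
t 8.65 ee [ 0.5917 -0.0765 -0.0223] jig [[-0.1478 -0.0817]] yaw 71.31 F [ 0.1  0.1 -0. ] open 0.0003 z [-0.  0. -1.]
[334.89917262 260.1330741 ]
```

View pics/f.png

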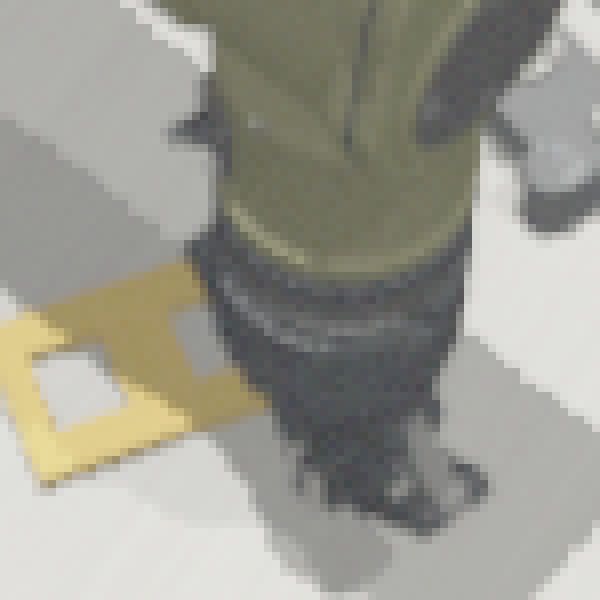

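The tip is now at about (325,505), which is close to where the bench point should appear. I'll continue in small steps.

Request:
servo_tool --series '[{"jaw":0,"slide":[0,0,0.05],"angular":[0,0,0]},{"jaw":0,"slide":[0,0,0],"angular":[0,0,0]}]'

```text
clock: 8.87
ee_pos: [0.5919, -0.0765, -0.0236]
ee_rot: [[0.32, 0.947, -0.0], [0.947, -0.32, 0.0], [-0.0, -0.0, -1.0]]
force: [1.0, -0.0, 0.8]
opening: -0.0002
gripper_force: 0.0
```

Request:
servo_tool --series '[{"jaw":0,"slide":[0,0,0.05],"angular":[0,0,0]},{"jaw":0,"slide":[0,0,0],"angular":[0,0,0]}]'

```text
clock: 9.03
ee_pos: [0.5918, -0.0765, -0.0251]
ee_rot: [[0.32, 0.947, -0.0], [0.947, -0.32, 0.0], [-0.0, -0.0, -1.0]]
force: [-0.3, 0.3, 0.8]
opening: -0.0
gripper_force: 0.0
```

Request:
servo_tool --series '[{"jaw":0,"slide":[0,0,0.05],"angular":[0,0,0]},{"jaw":0,"slide":[0,0,0],"angular":[0,0,0]}]'

```text
clock: 9.2
ee_pos: [0.5918, -0.0765, -0.0267]
ee_rot: [[0.32, 0.947, -0.0], [0.947, -0.32, -0.0], [-0.0, -0.0, -1.0]]
force: [-0.2, 0.2, -0.6]
opening: -0.0002
gripper_force: 0.0
```

Request:
servo_tool --series '[{"jaw":0,"slide":[0,0,0.05],"angular":[0,0,0]},{"jaw":0,"slide":[0,0,0],"angular":[0,0,0]}]'

```text
clock: 9.37
ee_pos: [0.5918, -0.0765, -0.0282]
ee_rot: [[0.32, 0.947, -0.0], [0.947, -0.32, 0.0], [-0.0, -0.0, -1.0]]
force: [-0.1, -0.0, -0.8]
opening: 0.0002
gripper_force: 0.0
```

Request:
servo_tool --series '[{"jaw":0,"slide":[0,0,0.06],"angular":[0,0,0]},{"jaw":0,"slide":[0,0,0],"angular":[0,0,0]}]'

```text
clock: 9.53
ee_pos: [0.5918, -0.0765, -0.03]
ee_rot: [[0.32, 0.947, -0.0], [0.947, -0.32, 0.0], [-0.0, -0.0, -1.0]]
force: [-0.4, -0.5, 0.4]
opening: -0.0004
gripper_force: 0.0
```

Request:
servo_tool --series '[{"jaw":0,"slide":[0,0,0.06],"angular":[0,0,0]},{"jaw":0,"slide":[0,0,0],"angular":[0,0,0]}]'

```text
clock: 9.7
ee_pos: [0.5917, -0.0765, -0.0318]
ee_rot: [[0.32, 0.947, -0.0], [0.947, -0.32, 0.0], [-0.0, -0.0, -1.0]]
force: [-0.1, -0.1, -0.0]
opening: -0.0003
gripper_force: 0.0
```

Request:
servo_tool --series '[{"jaw":0,"slide":[0,0,0.06],"angular":[0,0,0]},{"jaw":0,"slide":[0,0,0],"angular":[0,0,0]}]'

```text
clock: 9.87
ee_pos: [0.5919, -0.0766, -0.0321]
ee_rot: [[0.32, 0.947, 0.0], [0.947, -0.32, -0.0], [0.0, 0.0, -1.0]]
force: [-2.6, 0.7, 8.3]
opening: 0.0
gripper_force: 4.5
```

Request:
servo_tool --series '[{"jaw":0,"slide":[0,0,0.06],"angular":[0,0,0]},{"jaw":0,"slide":[0,0,0],"angular":[0,0,0]}]'

```text
clock: 10.03
ee_pos: [0.592, -0.0765, -0.0321]
ee_rot: [[0.32, 0.947, 0.001], [0.947, -0.32, -0.0], [0.0, 0.001, -1.0]]
force: [-6.1, 2.5, 20.3]
opening: 0.0001
gripper_force: 10.2
```

The fingertip touches the bench at a reported z of -0.032, so the true tip height is the reported z + 32 mm. I'll lift the tip to about 4 mm and make the side push.

Request:
servo_tool --series '[{"jaw":0,"slide":[0,0,-0.27],"angular":[0,0,0]},{"jaw":0,"slide":[0,-0.1,0],"angular":[0,0,0]},{"jaw":0,"slide":[0,-0.1,0],"angular":[0,0,0]},{"jaw":0,"slide":[0,-0.1,0],"angular":[0,0,0]},{"jaw":0,"slide":[0,-0.1,0],"angular":[0,0,0]},{"jaw":0,"slide":[0,-0.1,0],"angular":[0,0,0]},{"jaw":0,"slide":[0,-0.1,0],"angular":[0,0,0]},{"jaw":0,"slide":[0,0,0],"angular":[0,0,0]}]'

```text
clock: 10.7
ee_pos: [0.5736, -0.0705, -0.0274]
ee_rot: [[0.32, 0.947, -0.002], [0.947, -0.32, 0.0], [-0.0, -0.002, -1.0]]
force: [0.7, -0.6, 0.1]
opening: 0.0003
gripper_force: 0.0
```

Run:
```python
from h import *
st();blank_s()
```

```text
t 10.7 ee [ 0.5736 -0.0705 -0.0274] jig [[-0.1479 -0.0627]] yaw 71.32 F [ 0.7 -0.6  0.1] open 0.0003 z [-0.002  0.    -1.   ]
S blank jig [[-0.1787 -0.0047]] size [73.2 62. ] ang rel -15.37
```

Request:
servo_tool --series '[{"jaw":0,"slide":[0,-0.1,0],"angular":[0,0,0]},{"jaw":0,"slide":[0,-0.1,0],"angular":[0,0,0]},{"jaw":0,"slide":[0,0,0],"angular":[0,0,0]}]'

```text
clock: 11.0
ee_pos: [0.5683, -0.0687, -0.0271]
ee_rot: [[0.32, 0.947, -0.001], [0.947, -0.32, 0.0], [-0.0, -0.001, -1.0]]
force: [-0.2, 1.6, -0.1]
opening: 0.0
gripper_force: 0.0
```

Run:
```python
from h import *
st();blank_s()
```

```text
t 11.0 ee [ 0.5683 -0.0687 -0.0271] jig [[-0.1479 -0.057 ]] yaw 71.32 F [-0.2  1.6 -0.1] open 0.0 z [-0.001  0.    -1.   ]
S blank jig [[-0.1794 -0.0046]] size [71.8 62. ] ang rel -15.37
```

Request:
servo_tool --series '[{"jaw":0,"slide":[0,-0.1,0],"angular":[0,0,0]},{"jaw":0,"slide":[0,-0.1,0],"angular":[0,0,0]},{"jaw":0,"slide":[0,0,0],"angular":[0,0,0]}]'

```text
clock: 11.3
ee_pos: [0.5637, -0.0668, -0.0268]
ee_rot: [[0.32, 0.947, 0.001], [0.947, -0.32, 0.0], [0.0, 0.001, -1.0]]
force: [1.4, -0.8, 0.9]
opening: 0.0002
gripper_force: 0.4
```

Run:
```python
from h import *
st();blank_s()
```

```text
t 11.3 ee [ 0.5637 -0.0668 -0.0268] jig [[-0.1476 -0.0521]] yaw 71.31 F [ 1.4 -0.8  0.9] open 0.0002 z [ 0.001  0.    -1.   ]
S blank jig [[-0.1799 -0.0039]] size [71.8 61.7] ang rel -14.01
```

Request:
servo_tool --series '[{"jaw":0,"slide":[0,-0.1,0],"angular":[0,0,0]},{"jaw":0,"slide":[0,-0.1,0],"angular":[0,0,0]},{"jaw":0,"slide":[0,0,0],"angular":[0,0,0]}]'

```text
clock: 11.6
ee_pos: [0.5577, -0.0648, -0.0269]
ee_rot: [[0.32, 0.947, 0.0], [0.947, -0.32, 0.0], [0.0, 0.0, -1.0]]
force: [1.4, 0.2, 0.2]
opening: -0.0005
gripper_force: 0.6
```

Run:
```python
from h import *
st();blank_s()
```

```text
t 11.6 ee [ 0.5577 -0.0648 -0.0269] jig [[-0.1476 -0.0457]] yaw 71.32 F [1.4 0.2 0.2] open -0.0005 z [ 0.  0. -1.]
S blank jig [[-1.822e-01  1.000e-04]] size [71.6 61.3] ang rel -11.79
```

Request:
servo_tool --series '[{"jaw":0,"slide":[0,-0.1,0],"angular":[0,0,0]},{"jaw":0,"slide":[0,-0.1,0],"angular":[0,0,0]},{"jaw":0,"slide":[0,0,0],"angular":[0,0,0]}]'

```text
clock: 11.9
ee_pos: [0.5516, -0.0628, -0.027]
ee_rot: [[0.32, 0.947, -0.0], [0.947, -0.32, 0.0], [0.0, -0.0, -1.0]]
force: [1.0, 0.7, -0.5]
opening: -0.0002
gripper_force: 0.5
```

Run:
```python
from h import *
st();blank_s()
```

```text
t 11.9 ee [ 0.5516 -0.0628 -0.027 ] jig [[-0.1477 -0.0394]] yaw 71.31 F [ 1.   0.7 -0.5] open -0.0002 z [-0.  0. -1.]
S blank jig [[-0.1838  0.0042]] size [71.8 62.3] ang rel -7.87
```

Request:
servo_tool --series '[{"jaw":0,"slide":[0,0.4,0],"angular":[0,0,0]},{"jaw":0,"slide":[0,0,-0.9],"angular":[0,0,0]},{"jaw":0,"slide":[0,0,-0.9],"angular":[0,0,0]},{"jaw":0.45,"slide":[-0.8,0,-0.7],"angular":[0,0,0.86]},{"jaw":0.45,"slide":[-0.8,0,0],"angular":[0,0,0.86]},{"jaw":0.45,"slide":[-0.9,0,0],"angular":[0,0,0]},{"jaw":0.45,"slide":[-0.9,0,0],"angular":[0,0,0]},{"jaw":0.45,"slide":[-0.9,0,0],"angular":[0,0,0]},{"jaw":0.45,"slide":[0,0,0],"angular":[0,0,0]}]'

```text
clock: 12.7
ee_pos: [0.5067, -0.1874, 0.0476]
ee_rot: [[0.451, 0.892, -0.004], [0.892, -0.451, -0.001], [-0.003, -0.003, -1.0]]
force: [0.6, 0.5, 0.2]
opening: 0.0383
gripper_force: 0.0
```

Run:
```python
from h import *
o=st();blank_s()
try: blank()
except Exception as e: print("top hidden")
a=cv2.imread("pics/top0.png");g=cv2.cvtColor(a,cv2.COLOR_BGR2GRAY);m=cv2.inRange(g,0,60);m2=np.zeros_like(m);m2[220:252,350:392]=m[220:252,350:392]
c=max(cv2.findContours(m2,0,1)[0],key=cv2.contourArea)[:,0];P=ray("top",c,.01);print(rect(P));b=cv2.boxPoints(cv2.minAreaRect((P*1000).astype(np.float32)))/1000;print(jig(b).round(3).tolist())
```

```text
t 12.7 ee [ 0.5067 -0.1874  0.0476] jig [[-0.2802 -0.0369]] yaw 63.17 F [0.6 0.5 0.2] open 0.0383 z [-0.004 -0.001 -1.   ]
S blank jig [[-0.1709  0.0019]] size [98.5 61.1] ang rel -8.23
blank jig [[-0.1541  0.    ]] size [63.8 59.2] ang rel -8.13
(array([ 359.2, -141.5]), array([96. , 57.5]), 81.02)
[[-0.336, 0.138], [-0.327, 0.081], [-0.232, 0.097], [-0.242, 0.154]]
```

Request:
servo_tool --series '[{"jaw":0.45,"slide":[0.45,-0.9,0],"angular":[0,0,0]},{"jaw":0.45,"slide":[0.45,-0.9,0],"angular":[0,0,0]},{"jaw":0.45,"slide":[0,0,0.9],"angular":[0,0,0]},{"jaw":0.45,"slide":[0,0,0.9],"angular":[0,0,0]},{"jaw":0.45,"slide":[0,0,0.6],"angular":[0,0,0]},{"jaw":0.45,"slide":[0,0,0],"angular":[0,0,0]},{"jaw":0.45,"slide":[0,0,0],"angular":[0,0,0]}]'

```text
clock: 13.38
ee_pos: [0.473, -0.1347, -0.0247]
ee_rot: [[0.446, 0.895, -0.003], [0.895, -0.446, 0.001], [-0.0, -0.003, -1.0]]
force: [-1.0, -0.4, 1.1]
opening: 0.0386
gripper_force: 0.0
```

Request:
servo_tool --series '[{"jaw":0.45,"slide":[0,0,0.1],"angular":[0,0,0]},{"jaw":0.45,"slide":[0,0,0.1],"angular":[0,0,0]},{"jaw":0.45,"slide":[0,0,0],"angular":[0,0,0]}]'

```text
clock: 13.63
ee_pos: [0.475, -0.1361, -0.0294]
ee_rot: [[0.447, 0.894, 0.001], [0.894, -0.447, -0.0], [0.0, 0.001, -1.0]]
force: [0.0, -0.7, 0.5]
opening: 0.0384
gripper_force: 0.0
```

Request:
servo_tool --series '[{"jaw":0.45,"slide":[0,0,0.08],"angular":[0,0,0]},{"jaw":0.45,"slide":[0,0,0],"angular":[0,0,0]}]'

```text
clock: 13.8
ee_pos: [0.4745, -0.1361, -0.0322]
ee_rot: [[0.447, 0.894, 0.001], [0.894, -0.447, -0.0], [0.0, 0.001, -1.0]]
force: [-0.6, 0.2, -0.2]
opening: 0.0387
gripper_force: 0.0
```

Request:
servo_tool --series '[{"jaw":0.45,"slide":[0,0,0.08],"angular":[0,0,0]},{"jaw":0.45,"slide":[0,0,0],"angular":[0,0,0]}]'

```text
clock: 13.97
ee_pos: [0.4747, -0.1362, -0.0334]
ee_rot: [[0.448, 0.894, 0.001], [0.894, -0.448, -0.0], [0.0, 0.001, -1.0]]
force: [-2.0, 0.9, 12.2]
opening: 0.0383
gripper_force: 6.2
```

Request:
servo_tool --series '[{"jaw":0.45,"slide":[0,-0.08,-0.14],"angular":[0,0,0]},{"jaw":0.45,"slide":[0.2,0,0],"angular":[0,0,0]},{"jaw":0.45,"slide":[0.2,0,0],"angular":[0,0,0]},{"jaw":0.45,"slide":[0.2,0,0],"angular":[0,0,0]},{"jaw":0.45,"slide":[0.2,0,0],"angular":[0,0,0]},{"jaw":0.45,"slide":[0.2,0,0],"angular":[0,0,0]},{"jaw":0.45,"slide":[0.2,0,0],"angular":[0,0,0]},{"jaw":0.45,"slide":[0.1,0,0],"angular":[0,0,0]},{"jaw":0.45,"slide":[0,0,0],"angular":[0,0,0]}]'

```text
clock: 14.72
ee_pos: [0.4901, -0.0988, -0.0307]
ee_rot: [[0.446, 0.895, 0.001], [0.895, -0.446, 0.001], [0.001, -0.0, -1.0]]
force: [1.0, -1.1, 0.9]
opening: 0.0384
gripper_force: 0.4
```

Run:
```python
from h import *
st();blank_s((285,190,352,262))
try: blank((300,140,400,230))
except Exception as e: print("top hidden")
```

```text
t 14.72 ee [ 0.4901 -0.0988 -0.0307] jig [[-0.2016  0.0073]] yaw 63.5 F [ 1.  -1.1  0.9] open 0.0384 z [ 0.001  0.001 -1.   ]
S blank jig [[-0.1347 -0.003 ]] size [83.4 61.2] ang rel -7.42
blank jig [[-0.1111 -0.0054]] size [58.8 36.3] ang rel 83.75
```

Request:
servo_tool --series '[{"jaw":0.45,"slide":[0.2,0,0],"angular":[0,0,0]},{"jaw":0.45,"slide":[0.2,0,0],"angular":[0,0,0]},{"jaw":0.45,"slide":[0.2,0,0],"angular":[0,0,0]},{"jaw":0.45,"slide":[0.2,0,0],"angular":[0,0,0]},{"jaw":0.45,"slide":[0.2,0,0],"angular":[0,0,-0.2]},{"jaw":0.45,"slide":[0.2,0,0],"angular":[0,0,-0.2]},{"jaw":0.45,"slide":[0.2,0,0],"angular":[0,0,-0.2]},{"jaw":0.45,"slide":[0.2,0,0],"angular":[0,0,-0.2]},{"jaw":0.45,"slide":[0.2,0,0],"angular":[0,0,-0.2]},{"jaw":0.45,"slide":[0,0,0],"angular":[0,0,0]}]'

```text
clock: 15.65
ee_pos: [0.5137, -0.0498, -0.0304]
ee_rot: [[0.372, 0.928, 0.001], [0.928, -0.372, 0.001], [0.002, 0.0, -1.0]]
force: [0.5, 0.0, -0.2]
opening: 0.0387
gripper_force: 0.0
```

Run:
```python
from h import *
st();im=blank_s((285,190,362,262));P=outline("scene",im,(285,190,362,262),.01);j=jig(P)+[0.0005,.0009];print("ext",j.min(0),j.max(0))
```

```text
t 15.65 ee [ 0.5137 -0.0498 -0.0304] jig [[-0.1476  0.0008]] yaw 68.15 F [ 0.5  0.  -0.2] open 0.0387 z [ 0.001  0.001 -1.   ]
S blank jig [[-0.0723 -0.0044]] size [70.  61.2] ang rel -3.59
ext [-0.10911958 -0.03618935] [-0.03732201  0.02653854]
```

Request:
servo_tool --series '[{"jaw":0.45,"slide":[0.12,0,0],"angular":[0,0,-0.2]},{"jaw":0.45,"slide":[0.12,0,0],"angular":[0,0,-0.2]},{"jaw":0.45,"slide":[0.12,0,0],"angular":[0,0,-0.2]},{"jaw":0.45,"slide":[0.12,0,0],"angular":[0,0,-0.15]},{"jaw":0.45,"slide":[0,0,0],"angular":[0,0,0]}]'

```text
clock: 16.12
ee_pos: [0.5183, -0.0372, -0.0305]
ee_rot: [[0.317, 0.948, 0.001], [0.948, -0.317, 0.001], [0.001, 0.0, -1.0]]
force: [1.2, -1.6, 0.0]
opening: 0.0383
gripper_force: 0.4
```

Run:
```python
from h import *
st();im=blank_s((285,190,370,262));P=outline("scene",im,(285,190,370,262),.01);j=jig(P)+[0.0005,.0009];print("ext",j.min(0),j.max(0))
```

```text
t 16.12 ee [ 0.5183 -0.0372 -0.0305] jig [[-0.1342  0.0005]] yaw 71.52 F [ 1.2 -1.6  0. ] open 0.0383 z [ 0.001  0.001 -1.   ]
S blank jig [[-0.0563  0.0006]] size [67.9 63.5] ang rel -0.76
ext [-0.0906622  -0.03146858] [-0.02231025  0.03190445]
```

Request:
servo_tool --series '[{"jaw":0.45,"slide":[0.2,0,0],"angular":[0,0,0]},{"jaw":0.45,"slide":[0.2,0,0],"angular":[0,0,0]},{"jaw":0.45,"slide":[0.2,0,0],"angular":[0,0,0]},{"jaw":0.45,"slide":[0.2,0,0],"angular":[0,0,0]},{"jaw":0.45,"slide":[0,0,0],"angular":[0,0,0]}]'

```text
clock: 16.58
ee_pos: [0.5261, -0.0133, -0.0306]
ee_rot: [[0.317, 0.949, 0.001], [0.949, -0.317, 0.002], [0.002, -0.0, -1.0]]
force: [0.7, 0.2, 0.1]
opening: 0.0384
gripper_force: 0.0
```

Request:
servo_tool --series '[{"jaw":0.45,"slide":[0.2,0,0],"angular":[0,0,0]},{"jaw":0.45,"slide":[0.2,0,0],"angular":[0,0,0]},{"jaw":0.45,"slide":[0.2,0,0],"angular":[0,0,0]},{"jaw":0.45,"slide":[0.2,0,0],"angular":[0,0,0]},{"jaw":0.45,"slide":[0,0,0],"angular":[0,0,0]}]'

```text
clock: 17.0
ee_pos: [0.5338, 0.0095, -0.0306]
ee_rot: [[0.317, 0.949, 0.001], [0.949, -0.317, 0.002], [0.002, -0.0, -1.0]]
force: [0.4, 0.2, -0.4]
opening: 0.0387
gripper_force: 0.0
```

Run:
```python
from h import *
st();im=optics.get_image("scene");x0,y0,w=318,178,60
c=np.clip(255*(im[y0:y0+w,x0:x0+w]/255.)**.45,0,255).astype(np.uint8);cv2.imwrite("pics/g.png",cv2.resize(c,(540,540),interpolation=cv2.INTER_CUBIC)[:,:,::-1])
```

```text
t 17.0 ee [ 0.5338  0.0095 -0.0306] jig [[-0.085   0.0009]] yaw 71.53 F [ 0.4  0.2 -0.4] open 0.0387 z [ 0.001  0.002 -1.   ]
```

View pics/g.png

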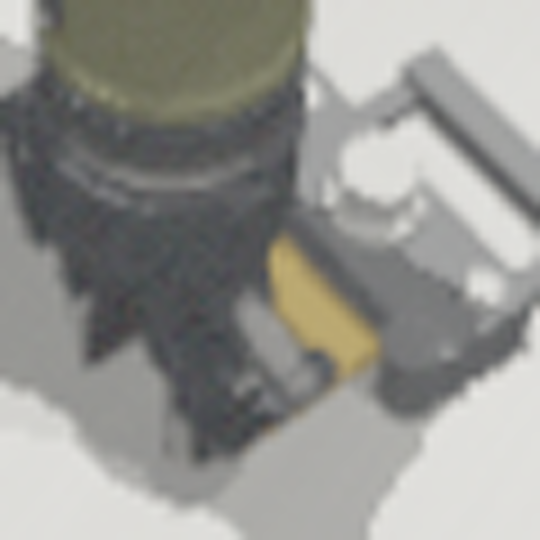

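The picture shows the blank (brass at (320,310)) entering squarely under the bridge between the legs. The gripper is clear of the plunger.

Request:
servo_tool --series '[{"jaw":0.45,"slide":[0.13,0,0],"angular":[0,0,0]},{"jaw":0.45,"slide":[0.13,0,0],"angular":[0,0,0]},{"jaw":0.45,"slide":[0.13,0,0],"angular":[0,0,0]},{"jaw":0.45,"slide":[0.13,0,0],"angular":[0,0,0]},{"jaw":0.45,"slide":[0.1,0,0],"angular":[0,0,0]},{"jaw":0.45,"slide":[0,0,0],"angular":[0,0,0]}]'

```text
clock: 17.55
ee_pos: [0.5393, 0.0263, -0.0307]
ee_rot: [[0.317, 0.948, 0.0], [0.948, -0.317, 0.001], [0.001, -0.0, -1.0]]
force: [-0.5, -0.3, -0.3]
opening: 0.0382
gripper_force: 0.2
```

Request:
servo_tool --series '[{"jaw":0.45,"slide":[0.05,0,0],"angular":[0,0,0]},{"jaw":0.45,"slide":[0.03,0,0],"angular":[0,0,0]},{"jaw":0.45,"slide":[0,0,0],"angular":[0,0,0]}]'

```text
clock: 17.8
ee_pos: [0.5397, 0.0277, -0.0306]
ee_rot: [[0.318, 0.948, -0.0], [0.948, -0.318, 0.0], [0.0, -0.0, -1.0]]
force: [0.4, -2.0, -0.6]
opening: 0.0388
gripper_force: 0.9
```

Request:
servo_tool --series '[{"jaw":0.45,"slide":[0.05,0,0],"angular":[0,0,0]},{"jaw":0.45,"slide":[0,0,0],"angular":[0,0,0]}]'

```text
clock: 17.97
ee_pos: [0.5402, 0.0292, -0.0306]
ee_rot: [[0.318, 0.948, -0.0], [0.948, -0.318, 0.0], [0.0, -0.0, -1.0]]
force: [0.2, -1.2, -0.4]
opening: 0.0385
gripper_force: 0.9
```

Request:
servo_tool --series '[{"jaw":0.45,"slide":[0.05,0,0],"angular":[0,0,0]},{"jaw":0.45,"slide":[0,0,0],"angular":[0,0,0]}]'

```text
clock: 18.13
ee_pos: [0.5408, 0.0307, -0.0306]
ee_rot: [[0.318, 0.948, -0.0], [0.948, -0.318, 0.0], [0.0, -0.0, -1.0]]
force: [-0.8, -1.5, 0.1]
opening: 0.0381
gripper_force: 0.8
```

Request:
servo_tool --series '[{"jaw":0.45,"slide":[0.05,0,0],"angular":[0,0,0]},{"jaw":0.45,"slide":[0,0,0],"angular":[0,0,0]}]'

```text
clock: 18.3
ee_pos: [0.5412, 0.0319, -0.0306]
ee_rot: [[0.318, 0.948, -0.0], [0.948, -0.318, -0.0], [-0.0, -0.0, -1.0]]
force: [-1.4, -2.3, -1.3]
opening: 0.0385
gripper_force: 1.2
```

Request:
servo_tool --series '[{"jaw":0.45,"slide":[0.05,0,0],"angular":[0,0,0]},{"jaw":0.45,"slide":[0,0,0],"angular":[0,0,0]}]'

```text
clock: 18.47
ee_pos: [0.5411, 0.0319, -0.0306]
ee_rot: [[0.319, 0.948, -0.001], [0.948, -0.319, -0.003], [-0.003, 0.0, -1.0]]
force: [-2.2, -5.6, 1.9]
opening: 0.0385
gripper_force: 3.0
```

Request:
servo_tool --series '[{"jaw":0.45,"slide":[0.03,0,0],"angular":[0,0,0]},{"jaw":0.45,"slide":[0,0,0],"angular":[0,0,0]}]'

```text
clock: 18.63
ee_pos: [0.5411, 0.0319, -0.0306]
ee_rot: [[0.319, 0.948, -0.002], [0.948, -0.319, -0.005], [-0.005, 0.0, -1.0]]
force: [-2.5, -8.0, 1.1]
opening: 0.0382
gripper_force: 4.1
```

Request:
servo_tool --series '[{"jaw":0.45,"slide":[0.03,0,0],"angular":[0,0,0]},{"jaw":0.45,"slide":[0,0,0],"angular":[0,0,0]}]'

```text
clock: 18.8
ee_pos: [0.541, 0.032, -0.0306]
ee_rot: [[0.32, 0.948, -0.002], [0.948, -0.32, -0.006], [-0.007, 0.0, -1.0]]
force: [-3.9, -9.8, 1.9]
opening: 0.0384
gripper_force: 5.1
```

The blank is against the stop: TCP x is -61 mm in the jig's frame, and the force rises with no further motion. Next I retreat, lift and shut the fingers.

Request:
servo_tool --series '[{"jaw":0.45,"slide":[0,0,0],"angular":[0,0,0]},{"jaw":0.45,"slide":[0,0,0],"angular":[0,0,0]},{"jaw":0.45,"slide":[-0.1,0,0],"angular":[0,0,0]},{"jaw":0.45,"slide":[-0.4,0,0],"angular":[0,0,0]},{"jaw":0.45,"slide":[-0.7,0,0],"angular":[0,0,0]},{"jaw":0,"slide":[0,0,-0.9],"angular":[0,0,0]},{"jaw":0,"slide":[0,0,-0.9],"angular":[0,0,0]},{"jaw":0,"slide":[0,0,-0.9],"angular":[0,0,0]},{"jaw":0,"slide":[0,0,-0.9],"angular":[0,0,0]},{"jaw":0,"slide":[0,0,-0.9],"angular":[0,0,0]},{"jaw":0,"slide":[0,0,0],"angular":[0,0,0]},{"jaw":0,"slide":[0,0,0],"angular":[0,0,0]}]'

```text
clock: 19.8
ee_pos: [0.5329, 0.0009, 0.1064]
ee_rot: [[0.318, 0.948, 0.005], [0.948, -0.318, 0.001], [0.003, 0.005, -1.0]]
force: [-0.1, -0.5, -1.7]
opening: 0.0002
gripper_force: 0.0
```

Run:
```python
from h import *
o=st();print(tool(o,[*J0,.04]))
for n,roi,cx in(("scene",(330,185,400,235),1),("top",(270,145,330,205),1)):
    im=optics.get_image(n);b=brass(im);x0,y0,x1,y1=roi;m=np.zeros_like(b);m[y0:y1,x0:x1]=b[y0:y1,x0:x1]
    k,l,s,_=cv2.connectedComponentsWithStats(m)
    for i in range(1,k):
        if s[i,4]>8:
            P=jig(ray(n,np.argwhere(l==i)[:,::-1],.01));print(n,s[i].tolist(),"jig min",P.min(0).round(4),"max",P.max(0).round(4))
```

```text
t 19.8 ee [0.5329 0.0009 0.1064] jig [[-0.0934 -0.0011]] yaw 71.45 F [-0.1 -0.5 -1.7] open 0.0002 z [ 0.005  0.001 -1.   ]
[ 3.107 -0.033  2.221]
scene [362, 189, 17, 18, 111] jig min [ 0.0331 -0.0317] max [0.0512 0.0313]
scene [339, 202, 21, 21, 167] jig min [-0.052  -0.0316] max [-0.019  0.031]
scene [383, 224, 17, 11, 93] jig min [-0.0056 -0.137 ] max [ 0.0395 -0.0961]
top [305, 145, 12, 4, 42] jig min [-0.0045 -0.115 ] max [ 0.0334 -0.0931]
top [287, 164, 14, 18, 101] jig min [ 0.0236 -0.0288] max [0.0497 0.0308]
top [286, 198, 16, 7, 63] jig min [-0.0242  0.0891] max [0.0236 0.1119]
```

The blank is home: it spans -52 to +51 mm in x and is centred in y. Now I move over the plunger.

Request:
servo_tool --series '[{"jaw":0,"slide":[0.8,0,0],"angular":[0,0,0]},{"jaw":0,"slide":[0.8,0,0],"angular":[0,0,0]},{"jaw":0,"slide":[0.8,0,0],"angular":[0,0,0]},{"jaw":0,"slide":[0.7,-0.03,0],"angular":[0,0,0]},{"jaw":0,"slide":[0,0,0.8],"angular":[0,0,0]},{"jaw":0,"slide":[0,0,0.8],"angular":[0,0,0]},{"jaw":0,"slide":[0,0,0.6],"angular":[0,0,0]},{"jaw":0,"slide":[0,0,0],"angular":[0,0,0]},{"jaw":0,"slide":[0,0,0],"angular":[0,0,0]}]'

```text
clock: 20.65
ee_pos: [0.5571, 0.089, 0.0362]
ee_rot: [[0.318, 0.948, -0.006], [0.948, -0.318, -0.001], [-0.002, -0.005, -1.0]]
force: [0.0, 0.3, -0.1]
opening: 0.0002
gripper_force: 0.0
```

Run:
```python
from h import *
o=st();print(tool(o,[*J0,.028]))
```

```text
t 20.65 ee [0.5571 0.089  0.0362] jig [[-0.0022  0.0044]] yaw 71.46 F [ 0.   0.3 -0.1] open 0.0002 z [-0.006 -0.001 -1.   ]
[0.075 0.149 0.272]
```

Request:
servo_tool --series '[{"jaw":0,"slide":[0.05,0.1,0],"angular":[0,0,0]},{"jaw":0,"slide":[0,0,0.1],"angular":[0,0,0]},{"jaw":0,"slide":[0,0,0.1],"angular":[0,0,0]},{"jaw":0,"slide":[0,0,0],"angular":[0,0,0]}]'

```text
clock: 20.98
ee_pos: [0.5633, 0.0897, 0.0327]
ee_rot: [[0.318, 0.948, 0.001], [0.948, -0.318, 0.0], [0.0, 0.001, -1.0]]
force: [-0.1, 0.3, 0.2]
opening: -0.0001
gripper_force: 0.0
```

Request:
servo_tool --series '[{"jaw":0,"slide":[0,0,0.1],"angular":[0,0,0]},{"jaw":0,"slide":[0,0,0.05],"angular":[0,0,0]},{"jaw":0,"slide":[0,0,0],"angular":[0,0,0]}]'

```text
clock: 21.23
ee_pos: [0.5626, 0.0897, 0.0277]
ee_rot: [[0.318, 0.948, -0.0], [0.948, -0.318, -0.0], [-0.0, -0.0, -1.0]]
force: [-0.2, 0.9, -0.2]
opening: -0.0001
gripper_force: 0.0
```

Request:
servo_tool --series '[{"jaw":0,"slide":[0,0,0.07],"angular":[0,0,0]},{"jaw":0,"slide":[0,0,0],"angular":[0,0,0]}]'

```text
clock: 21.4
ee_pos: [0.5631, 0.0898, 0.0257]
ee_rot: [[0.318, 0.948, 0.0], [0.948, -0.318, 0.0], [0.0, 0.0, -1.0]]
force: [-0.0, -0.1, 1.0]
opening: 0.0002
gripper_force: 0.5
```

Request:
servo_tool --series '[{"jaw":0,"slide":[0,0,0.07],"angular":[0,0,0]},{"jaw":0,"slide":[0,0,0],"angular":[0,0,0]}]'

```text
clock: 21.57
ee_pos: [0.5631, 0.0898, 0.0238]
ee_rot: [[0.318, 0.948, 0.0], [0.948, -0.318, 0.0], [0.0, 0.0, -1.0]]
force: [0.2, -0.8, 2.7]
opening: 0.0001
gripper_force: 1.2
```

Contact came at about 0.026, as expected. I'll press to the bottom, where the force should rise above 6 N.

Request:
servo_tool --series '[{"jaw":0,"slide":[0,0,0.08],"angular":[0,0,0]},{"jaw":0,"slide":[0,0,0.08],"angular":[0,0,0]},{"jaw":0,"slide":[0,0,0],"angular":[0,0,0]}]'

```text
clock: 21.82
ee_pos: [0.5633, 0.0898, 0.0199]
ee_rot: [[0.318, 0.948, 0.001], [0.948, -0.318, 0.0], [0.0, 0.001, -1.0]]
force: [-1.9, -1.1, 8.7]
opening: 0.0002
gripper_force: 4.0
```

Request:
servo_tool --series '[{"jaw":0,"slide":[0,0,0.06],"angular":[0,0,0]},{"jaw":0,"slide":[0,0,0],"angular":[0,0,0]}]'

```text
clock: 21.98
ee_pos: [0.5633, 0.0898, 0.0197]
ee_rot: [[0.318, 0.948, 0.002], [0.948, -0.318, 0.0], [0.001, 0.002, -1.0]]
force: [-5.0, -0.1, 18.6]
opening: 0.0
gripper_force: 9.6
```

Request:
servo_tool --series '[{"jaw":0,"slide":[0,0,0.04],"angular":[0,0,0]},{"jaw":0,"slide":[0,0,0],"angular":[0,0,0]},{"jaw":0,"slide":[0,0,0],"angular":[0,0,0]}]'

```text
clock: 22.23
ee_pos: [0.5634, 0.0898, 0.0195]
ee_rot: [[0.318, 0.948, 0.003], [0.948, -0.318, 0.0], [0.001, 0.002, -1.0]]
force: [-7.7, -1.3, 27.3]
opening: -0.0003
gripper_force: 13.3
```

The plunger bottomed: 6 mm of travel, and the force passed well over the spring's. Next I release and back the arm away.

Request:
servo_tool --series '[{"jaw":0,"slide":[0,0,-0.3],"angular":[0,0,0]},{"jaw":0,"slide":[0,0,-0.5],"angular":[0,0,0]},{"jaw":0,"slide":[0,0,-0.9],"angular":[0,0,0]},{"jaw":0,"slide":[0,0,-0.9],"angular":[0,0,0]},{"jaw":0,"slide":[-0.8,0,-0.8],"angular":[0,0,0]},{"jaw":0,"slide":[-0.8,0,-0.5],"angular":[0,0,0]},{"jaw":0,"slide":[-0.8,0,0],"angular":[0,0,0]},{"jaw":0,"slide":[-0.8,0,0],"angular":[0,0,0]},{"jaw":0,"slide":[0,0,0],"angular":[0,0,0]},{"jaw":0,"slide":[0,0,0],"angular":[0,0,0]},{"jaw":0,"slide":[0,0,0],"angular":[0,0,0]},{"jaw":0,"slide":[0,0,0],"angular":[0,0,0]}]'

```text
clock: 23.23
ee_pos: [0.5325, -0.0005, 0.1325]
ee_rot: [[0.317, 0.948, -0.0], [0.948, -0.317, 0.0], [0.0, -0.0, -1.0]]
force: [-1.0, -0.8, 0.1]
opening: -0.0002
gripper_force: 0.0
```

Run:
```python
from h import *
st();im=optics.get_image("scene");b=brass(im);m=np.zeros_like(b);m[185:235,330:400]=b[185:235,330:400]
k,l,s,_=cv2.connectedComponentsWithStats(m)
for i in range(1,k):
    if s[i,4]>8: P=jig(ray("scene",np.argwhere(l==i)[:,::-1],.01));print("jig min",P.min(0).round(4),"max",P.max(0).round(4))
x0,y0,w=332,172,60;cv2.imwrite("pics/h.png",cv2.resize(im[y0:y0+w,x0:x0+w],(390,390),interpolation=cv2.INTER_CUBIC)[:,:,::-1])
```

```text
t 23.23 ee [ 5.325e-01 -5.000e-04  1.325e-01] jig [[-0.0949 -0.0012]] yaw 71.5 F [-1.  -0.8  0.1] open -0.0002 z [-0.  0. -1.]
jig min [ 0.0331 -0.0317] max [0.0512 0.0313]
jig min [-0.052  -0.0316] max [-0.0188  0.031 ]
jig min [-0.0056 -0.137 ] max [ 0.0395 -0.0961]
```

View pics/h.png

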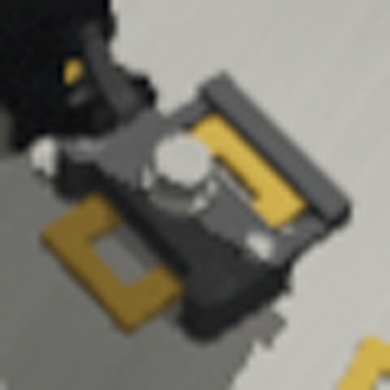

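The picture shows the blank square against the stop bar (brass at (260,180)), the plunger cap up at (182,160), and the arm clear.

```bash
python3 -c "
from station import order
print(order.hand_in())"
```

```text
the job is handed in; nothing more can be done
None
```

I handed the job in at about 23 s: the blank sits square against the stop bar, the plunger was pressed to the bottom and is back up, and the arm is clear; no verdict came back.

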